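# Run a fingertip along a curved guide of sprung rollers

## Robot

A 6-joint arm with a two-finger parallel gripper is mounted at the origin on a cart in front of the work surface, level with it; the furniture and walls round the work are solid. World frame = base frame: x ahead of the robot, y to its left, z up, the work surface at z = 0. Lengths are in m, angles in rad, forces in N, time in s.
With the tool pointing down it reaches from about 0.225 to 0.875 m from the base axis. Payload 3.4 kg.
Tool frame: the origin (TCP) lies at the very end of the fingers, on their centre line; the grasp point (between the pads) lies 19 mm behind it; z points along the fingers, y is the line along which they close (so a half turn about z gives the same grasp; the last joint's range is limited). The gripper opens to 85 mm and grips with 20 to 120 N. Pads are 22 mm wide; open, the fingers measure 114 mm over their backs; the gripper's body (76 mm by 85 mm) begins 54 mm behind the grasp point. The pads swing forward as they close: fully open they stand 13 mm farther back than shut.
Start: joints at [1.037, 0.276, 1.505, -0, 1.361, -0.121], TCP at [0.231, 0.527, 0.231] pointing down, gripper open.
Joint ranges: [-2.89, 2.89], [-0.75, 2.08], [0.22, 2.7], [-1.18, 4.32], [0.11, 2.71], [-2.7, 2.7]. Speed limits (rad/s): [2.57, 2.57, 3.14, 3.14, 3.14, 3.14].

## Interface

Orientations are given as a unit quaternion [w, x, y, z].
In Python, from rig import manip gives the robot as it stands. The module is installed in compiled form; this text tells all that it offers.
- The arm moves only by the tool play_rows, never from a script. Its argument "motion" is a list of rows, each a list of 5 numbers: the shift along the tool's x, y, z in units of 40 mm (1.0 is 40 mm), then the turn about the tool's z in units of 10 degrees (1.0 is 10 degrees), then the finger opening in mm, from 0 to 85.4. A call has 1 to 5 rows; each row is the pose to reach, as a shift and turn from the pose commanded when the call began, along the tool's axes at that moment; what a row does not reach only later rows make up. A row lasts 1/8 s, in which the tool goes at most 62.5 mm and 10.7 degrees, less where a joint would pass 70% of its speed; a pose out of reach is approached as far as the arm can. A call with a gripper value outside its range is refused whole. The fingers move at their own pace and stop on an object; "newtons" is the grip in N (left out, the last holds). Time passes only in rows, so rows that repeat a pose let the fingers close. It gives the time, the measured TCP pose, the force, the opening and the grip force at its end, in the units of the state.
- manip.get_state(): the state, without advancing time (a new reading comes with each control period).
- manip.get_image(name): name is "side" or "top" or "wrist"; returns a dict with "img" (420x560x3 uint8, red, green, blue), "range_z" (420x560 float32, m along the optical axis (not along the pixel's ray), 0 where there is no reading), "fx", "fy", "cx", "cy" (pixels), "R" (3x3) and "t" (3): a world point X has camera coordinates R X + t. Camera axes: x right, y down, z forward; pixel columns grow to the right and rows downward; lengths in m; the calibration is good to about 2 mm. The wrist camera is an equidistant fisheye: a pixel r from the principal point sees the ray r / f radians off the axis. A picture is of the moment at which its call begins.
- manip.sign_off(): hands the job in; it is judged then, once.
The state is a dict: "clock": time; "qpos": joint angles; "qd": joint speeds; "effort": joint torques, N m; "position": TCP position; "ee_rot": TCP orientation; "contact_force": force on the tool from outside, world axes, zero at the start; "moment": the same for the moment, N m; "width": finger opening in m; "gripper_force": force on a finger pad.
Only numpy, scipy, OpenCV 4.12 (cv2) and the standard library are available. Lean on these libraries where they do the work, as an engineer would, in place of code of your own. Each camera call takes 0.05 s, during which the arm holds its last target. There are 200 camera calls.

## Task

Check by touch that every roller of the curved roller guide gives and springs back: put a fingertip, or the closed fingers, lightly on the first roller, at the end with the upright stop plate, and run along the curve to the last roller at the open end in one sweep without lifting off, so that each next roller gives before the one behind has come up. Press the rollers down about 6 mm, never close to their stops, and come off at the open end so that all rollers are up again. Do not shove or lift the guide, and leave everything round it where it is.

Things in the scene. Friction and masses are not known exactly. Their poses are not given: they have to be found in the camera images.
- guide: curved guide, about 2 kg, loose on the bench board (board top z = 0.028): aluminium plate 90x225x8 mm, on it seven grey sprung rollers in an arc of radius 170 mm bulging to own -x, between two slotted steel cheeks 36 mm apart whose tops lie 13 mm below the roller tops. Origin: centre of the underside. Own z up, own +y towards the stop plate end, at most 0.8 rad from world +y at the start.
- stop_plate (a point): middle of the top edge of the upright steel stop plate (44 mm wide, 6 mm thick) that closes the guide's first end: 85 mm above the guide's underside, so 28 mm above the roller tops, and 32 mm beyond the centre of roller 1
- roller1_top (a point): highest point of roller 1 (first, next to the stop plate), in mid-length, with the roller up; fixed to the guide, 57 mm above its underside. Rollers are 22 mm across and 26 mm long, lie across the arc and spin freely; neighbours are 24.5 mm apart along the arc, centre to centre. A tip 8 mm wide or more along the arc, 6 mm below the roller tops, holds both neighbours down when it is between them.
- roller2_top (a point): highest point of roller 2, in mid-length, with the roller up; fixed to the guide, 57 mm above its underside. Rollers are 22 mm across and 26 mm long, lie across the arc and spin freely; neighbours are 24.5 mm apart along the arc, centre to centre. A tip 8 mm wide or more along the arc, 6 mm below the roller tops, holds both neighbours down when it is between them.
- roller3_top (a point): highest point of roller 3, in mid-length, with the roller up; fixed to the guide, 57 mm above its underside. Rollers are 22 mm across and 26 mm long, lie across the arc and spin freely; neighbours are 24.5 mm apart along the arc, centre to centre. A tip 8 mm wide or more along the arc, 6 mm below the roller tops, holds both neighbours down when it is between them.
- roller4_top (a point): highest point of roller 4, in mid-length, with the roller up; fixed to the guide, 57 mm above its underside. Rollers are 22 mm across and 26 mm long, lie across the arc and spin freely; neighbours are 24.5 mm apart along the arc, centre to centre. A tip 8 mm wide or more along the arc, 6 mm below the roller tops, holds both neighbours down when it is between them.
- roller5_top (a point): highest point of roller 5, in mid-length, with the roller up; fixed to the guide, 57 mm above its underside. Rollers are 22 mm across and 26 mm long, lie across the arc and spin freely; neighbours are 24.5 mm apart along the arc, centre to centre. A tip 8 mm wide or more along the arc, 6 mm below the roller tops, holds both neighbours down when it is between them.
- roller6_top (a point): highest point of roller 6, in mid-length, with the roller up; fixed to the guide, 57 mm above its underside. Rollers are 22 mm across and 26 mm long, lie across the arc and spin freely; neighbours are 24.5 mm apart along the arc, centre to centre. A tip 8 mm wide or more along the arc, 6 mm below the roller tops, holds both neighbours down when it is between them.
- roller7_top (a point): highest point of roller 7 (last, at the open end), in mid-length, with the roller up; fixed to the guide, 57 mm above its underside. Rollers are 22 mm across and 26 mm long, lie across the arc and spin freely; neighbours are 24.5 mm apart along the arc, centre to centre. A tip 8 mm wide or more along the arc, 6 mm below the roller tops, holds both neighbours down when it is between them.
- roller1 (a joint): how far roller 1 is pressed straight down, m: 0 = fully up, 0.014 = on its stop. Its spring needs about 1 N to start and 0.7 N more per mm; it comes back up by itself.
- roller2 (a joint): how far roller 2 is pressed straight down, m: 0 = fully up, 0.014 = on its stop. Its spring needs about 1 N to start and 0.7 N more per mm; it comes back up by itself.
- roller3 (a joint): how far roller 3 is pressed straight down, m: 0 = fully up, 0.014 = on its stop. Its spring needs about 1 N to start and 0.7 N more per mm; it comes back up by itself.
- roller4 (a joint): how far roller 4 is pressed straight down, m: 0 = fully up, 0.014 = on its stop. Its spring needs about 1 N to start and 0.7 N more per mm; it comes back up by itself.
- roller5 (a joint): how far roller 5 is pressed straight down, m: 0 = fully up, 0.014 = on its stop. Its spring needs about 1 N to start and 0.7 N more per mm; it comes back up by itself.
- roller6 (a joint): how far roller 6 is pressed straight down, m: 0 = fully up, 0.014 = on its stop. Its spring needs about 1 N to start and 0.7 N more per mm; it comes back up by itself.
- roller7 (a joint): how far roller 7 is pressed straight down, m: 0 = fully up, 0.014 = on its stop. Its spring needs about 1 N to start and 0.7 N more per mm; it comes back up by itself.
- sanding_block: wooden sanding block 52x94x34 mm at the front right of the board; loose bystander, origin at the centre of its underside
- tape_black: small roll of black tape lying flat, 58 mm across and 19 mm high, close to the hollow side of the guide; loose bystander, origin at the centre of its underside
- knob: black knurled knob 36 mm across, 29 mm high, standing close to the bulging side of the guide; loose bystander, origin at the centre of its underside

How it is judged:
By the outcome, as a careful person would: the job done as asked, in the order asked, and still so for the second after the job is handed in, with the robot touching nothing.
It also fails if it takes over 45 s, if anything falls off the work surface, if the arm or the gripper's body presses on something with over 40 N, if the wrist force passes 120 N, or if a joint passes its speed limit or range.

## Working session

There is one attempt and no reset: what is moved stays moved. The work goes in short steps, Python scripts to look and compute and a tool call to move; the robot and the scene stay as the last step left them, time stands still between calls to the robot, and variables do not carry over. Pictures are saved under pics/ and viewed, at most 10 in all, crops included, and the job is handed in when it is done.

Besides the shell and the picture viewer there is one more tool, called in YAML: its name, and indented under it one key for each argument. play_rows: Moves the arm, as the interface text tells. Its arguments: {"type":"object","properties":{"motion":{"type":"array","items":{"type":"array","items":{"type":"number"}}},"newtons":{"type":"number"}},"required":["motion"]}

```bash
mkdir -p pics
python3 - <<'E'
from rig import manip
import cv2,numpy as np,pickle
s=manip.get_state();print({k:np.round(v,3).tolist() for k,v in s.items()})
d={n:manip.get_image(n) for n in("top","side")}
pickle.dump(d,open("d0.pkl","wb"))
for n in d:
  cv2.imwrite(f"pics/{n}0.png",cv2.cvtColor(d[n]["img"],cv2.COLOR_RGB2BGR))
  print(n,d[n]["fx"],d[n]["cx"],d[n]["cy"],np.round(d[n]["R"],3).tolist(),np.round(d[n]["t"],3))
E
```

```text
{'clock': 0.0, 'qpos': [1.037, 0.277, 1.506, 0.0, 1.361, -0.121], 'qd': [0.0, -0.0, 0.001, 0.001, 0.0, -0.001], 'effort': [-0.001, -41.678, -24.58, -0.0, 0.011, -0.0], 'position': [0.23, 0.526, 0.23], 'ee_rot': [-0.0, 0.205, 0.979, -0.001], 'contact_force': [-0.094, -0.491, -0.791], 'moment': [0.02, -0.023, -0.012], 'gripper_force': 0.0, 'width': 0.086}
top 484.1670210390685 283.36474048904165 217.0558712136911 [[-0.088, -0.996, -0.005], [-0.968, 0.087, -0.236], [0.236, -0.016, -0.972]] [0.015 0.538 0.924]
side 468.9942628408571 278.4541306888547 208.19950219937976 [[-0.657, -0.754, 0.002], [-0.273, 0.235, -0.933], [0.703, -0.613, -0.36]] [0.308 0.251 0.529]
```

View pics/top0.png

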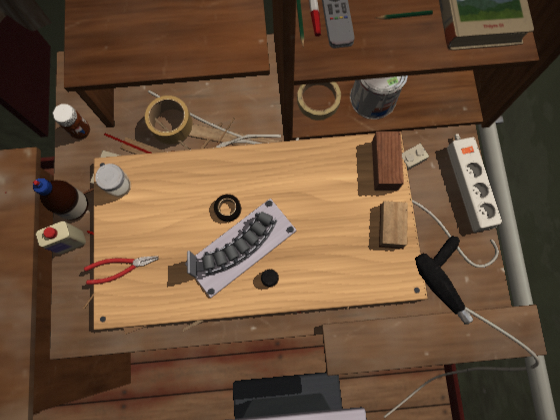

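View pics/side0.png

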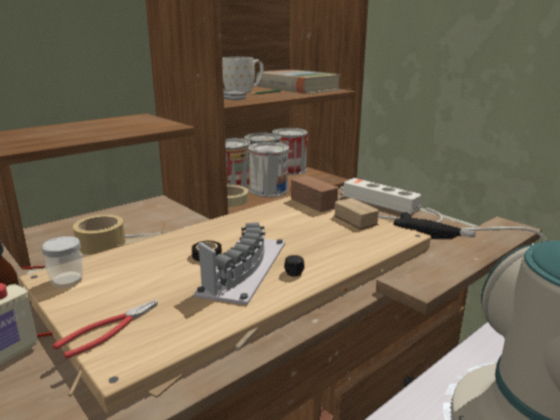

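The top view shows the stop plate at about (193,264), with the rollers running to (266,218). The tape is at (228,208) and the knob at (270,278). The side view agrees. Next I'll measure the plate and rollers.

```bash
cat > h.py <<'E'
import numpy as np
def cloud(d):
    v,u=np.mgrid[:420,:560]; z=d["range_z"]
    c=np.stack([(u-d["cx"])/d["fx"]*z,(v-d["cy"])/d["fy"]*z,z],-1)
    return (c-d["t"])@d["R"]
def cast(d,uv,h):
    uv=np.atleast_2d(uv).astype(float)
    r=np.c_[(uv[:,0]-d["cx"])/d["fx"],(uv[:,1]-d["cy"])/d["fy"],np.ones(len(uv))]@d["R"]
    o=-d["R"].T@d["t"]
    return o+r*((h-o[2])/r[:,2])[:,None]
def proj(d,X):
    c=np.atleast_2d(X)@d["R"].T+d["t"]
    return np.c_[c[:,0]/c[:,2]*d["fx"]+d["cx"],c[:,1]/c[:,2]*d["fy"]+d["cy"]]
# guide geometry: arc centre at own (xc,0), roller i at angle
A=24.5/170*np.arange(3,-4,-1)
def model(xc): return np.c_[xc-.17*np.cos(A),.17*np.sin(A)]
E
python3 - <<'E'
import pickle,cv2,numpy as np
from h import *
D=pickle.load(open("d0.pkl","rb"));d=D["top"]
print("cam",-d["R"].T@d["t"],-D["side"]["R"].T@D["side"]["t"])
P=cloud(d);print("board z",np.median(P[300:310,120:200,2]))
hsv=cv2.cvtColor(d["img"],cv2.COLOR_RGB2HSV)
m=((hsv[...,1]<70)&(hsv[...,2]>110)).astype(np.uint8);w=np.zeros_like(m);w[195:300,185:300]=1;m*=w
m=m.astype(np.uint8)
n,l,st,_=cv2.connectedComponentsWithStats(m);k=1+np.argmax(st[1:,4]);print(st[1:])
uv=np.argwhere(l==k)[:,::-1]
X=cast(d,uv,.036)[:,:2]
print(cv2.minAreaRect((X*1000).astype(np.float32)))
# depth heights
for n in D:
  Q=cloud(D[n]);
  roi=(Q[...,0]>.3)&(Q[...,0]<.62)&(Q[...,1]>-.1)&(Q[...,1]<.3)
  for a,b in((.105,.12),(.078,.09)):
    q=Q[roi&(Q[...,2]>a)&(Q[...,2]<b)]; print(n,a,len(q),q.mean(0),cv2.minAreaRect((q[:,:2]*1000).astype(np.float32)))
im=cv2.cvtColor(d["img"],cv2.COLOR_RGB2BGR)[190:310,175:315]; mm=cv2.cvtColor((l==k)[190:310,175:315].astype(np.uint8)*255,cv2.COLOR_GRAY2BGR)
cv2.imwrite("pics/crop0.png",np.vstack([cv2.resize(im,None,fx=4,fy=4,interpolation=2),cv2.resize(mm,None,fx=1,fy=1)])[:480] if 0 else cv2.resize(im,None,fx=5,fy=5,interpolation=2))
E
```

```text
cam [ 0.30378608 -0.01690657  1.0250731 ] [-0.10111661  0.49799853  0.4245383 ]
board z 0.02745870130369727
[[ 194  199  102   99 2302]
 [ 266  201    1    1    1]
 [ 235  208    1    2    2]
 [ 253  219    2    4    4]
 [ 267  225    5    7   13]
 [ 246  226    4    6    8]
 [ 238  234    4    5    9]
 [ 259  236    6    8   16]
 [ 249  246    7    7   15]
 [ 187  251    3   22   51]
 [ 238  254    7    7   16]
 [ 208  256    2    3    4]
 [ 199  260    3    2    6]
 [ 226  261    7    6   17]
 [ 212  267    9    5   17]
 [ 206  271    2    2    4]
 [ 202  274    3    2    6]
 [ 197  276    1    2    2]]
((489.9256286621094, 60.277679443359375), (91.00527954101562, 224.3712158203125), 33.41386795043945)
top 0.105 90 [0.45372186 0.15535663 0.11153916] ((453.81097412109375, 155.4993896484375), (6.4246087074279785, 43.50616455078125), 87.5113296508789)
top 0.078 953 [0.48536326 0.06389157 0.0826397 ] ((482.56951904296875, 73.62037658691406), (60.8755989074707, 197.39739990234375), 29.124893188476562)
side 0.105 113 [0.45340253 0.15817414 0.10994453] ((455.73797607421875, 156.57598876953125), (7.385174751281738, 43.96254348754883), 87.45130920410156)
side 0.078 829 [0.47811265 0.08300957 0.08251548] ((486.2228698730469, 77.4034423828125), (56.92840576171875, 193.94776916503906), 26.47834014892578)
```

View pics/crop0.png

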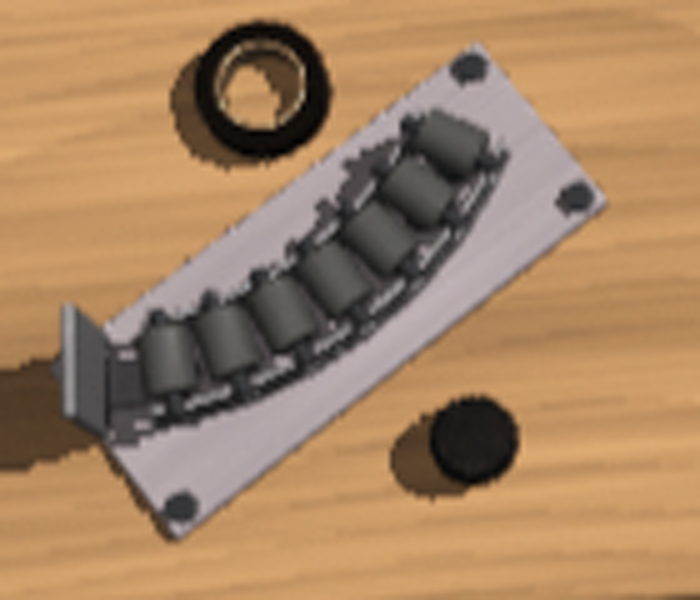

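Run:
```python
import pickle,cv2,numpy as np
from h import *
from scipy.optimize import least_squares
D=pickle.load(open("d0.pkl","rb"));d=D["top"]
c0=np.array([.48993,.06028]);R=lambda t:np.array([[np.cos(t),-np.sin(t)],[np.sin(t),np.cos(t)]])
yaw=np.radians(33.41)
for n in("top","side"):
  Q=cloud(D[n]);o=(Q[...,:2]-c0)@R(yaw)
  m=(abs(o[...,0])<.045)&(abs(o[...,1])<.113)&(Q[...,2]>.0805)&(Q[...,2]<.09)
  q=o[m]
  # fit circle centre+yaw-free: radial midline
  f=lambda p:np.hypot(q[:,0]-p[0],q[:,1]-p[1])-.17
  r=least_squares(f,[.15,0]).x
  a=np.arctan2(q[:,1]-r[1],r[0]-q[:,0])
  st=Q[(Q[...,2]>.1)&(Q[...,2]<.12)&(abs(o).max(-1)<.15)]; so=(st.mean(0)[:2]-c0)@R(yaw)
  print(n,len(q),r,"a range",a.min(),a.max(),"zmax",np.percentile(Q[m][:,2],97),"stop own",so,"a",np.arctan2(so[1]-r[1],r[0]-so[0]),"rad",np.hypot(*(so-r)))
  # pitch phase
  w=24.5/170; ph=[abs(np.exp(2j*np.pi*a/w).mean()),np.angle(np.exp(2j*np.pi*a/w).mean())/(2*np.pi)*.0245]; print("phase mm",ph)
  for k in range(7):
    s=abs(a-A[k])<w/2; print(k+1,s.sum(),np.round(q[s].mean(0),4),np.round(((a[s].mean()-A[k])*170),2),end=" ")
  print()
# obstacles
for nm,uv,h in(("tape",(227.5,208),.047),("knob",(270,278),.057)): print(nm,cast(d,uv,h))
```

```text
top 760 [0.16062519 0.00081072] a range -0.48140261347961383 0.6172580014781881 zmax 0.08755362626055586 stop own [0.02122228 0.09962432] a 0.6166306517787775 rad 0.17087217911828373
phase mm [np.float64(0.38828200532258195), np.float64(5.602981286201704e-05)]
1 113 [0.0061 0.0713] -0.77 2 114 [-0.0024  0.0489] -0.21 3 109 [-0.0076  0.0251] -0.08 4 107 [-0.009   0.0008] 0.05 5 102 [-0.0073 -0.0234] 0.15 6 99 [-0.0024 -0.048 ] -0.48 7 95 [ 0.0061 -0.0704] 0.04 
side 621 [0.162802   0.00360833] a range -0.4871472617574605 0.6306738550119193 zmax 0.08822926523247898 stop own [0.0231168  0.10232885] a 0.6152323039397136 rad 0.17104881654882417
phase mm [np.float64(0.5176779803224228), np.float64(0.0012366299569255565)]
1 92 [0.0088 0.0741] -0.48 2 87 [0.0003 0.0516] -0.2 3 84 [-0.0053  0.028 ] 0.01 4 75 [-0.0073  0.0035] -0.13 5 76 [-0.0051 -0.0207] 0.09 6 61 [-0.0002 -0.0446] 0.07 7 60 [ 0.0077 -0.0675] 0.44 
tape [[0.57115201 0.08148979 0.047     ]]
knob [[0.41648382 0.00475999 0.057     ]]
```

```bash
cat >> h.py <<'E'
YAW=np.radians(33.41); C0=np.array([.48993,.06028]); XC,YC=.1614,.0017
def arc(s):
    """world xy and tool-x heading at arc length s (m) from roller 1 towards the open end; tangent line past roller 7"""
    e=max(0,s-.147); a=A[0]-min(s,.147)/.17
    p=np.array([XC-.17*np.cos(a),YC+.17*np.sin(a)])-e*np.array([np.sin(a),np.cos(a)])
    c,q=np.cos(YAW),np.sin(YAW)
    return C0+np.array([[c,-q],[q,c]])@p, np.degrees(YAW)+90-np.degrees(a)
def row(p0,h0,p,h):
    t=np.radians(h0);x=np.array([np.cos(t),np.sin(t)]);y=np.array([np.sin(t),-np.cos(t)])
    d=np.array(p[:2])-p0[:2]
    return [round(v,2) for v in(d@x/.04,d@y/.04,(p0[2]-p[2])/.04,(h0-h)/10)]
def pose():
    from rig import manip
    s=manip.get_state();w,x,y,z=s["ee_rot"]
    h=np.degrees(np.arctan2(2*(x*y+w*z),1-2*(y*y+z*z)))
    return s["position"],h,s
E
python3 - <<'E'
from h import *
p,h,s=pose();print(p,h)
q,g=arc(0);print(q,g,arc(.147),[np.round(arc(.0245*i)[0],4).tolist() for i in range(7)])
print(row(p,h,[*q,.16],g))
E
```

```text
[0.23045375 0.52626638 0.23047112] 156.34676173439797
[0.45565118 0.1250377 ] 98.63800121052029 (array([0.534095  , 0.00611658]), np.float64(148.1819987894797)) [[0.4557, 0.125], [0.4611, 0.1012], [0.4698, 0.0783], [0.4818, 0.057], [0.4967, 0.0376], [0.5143, 0.0205], [0.5341, 0.0061]]
[np.float64(-9.18), np.float64(-6.93), np.float64(1.76), np.float64(5.77)]
```

play_rows:
  motion:
    - [-9.18,-6.93,1.0,5.77,0]
    - [-9.18,-6.93,1.0,5.77,0]
    - [-9.18,-6.93,1.0,5.77,0]
    - [-9.18,-6.93,1.0,5.77,0]
    - [-9.18,-6.93,1.0,5.77,0]
  newtons: 20

```text
clock: 0.72
position: [0.3836, 0.2534, 0.2039]
ee_rot: [0.0, 0.627, 0.779, 0.0]
contact_force: [0.6, 0.7, -0.8]
width: 0.0002
gripper_force: 0.0
```

Run:
```python
from h import *
p,h,s=pose();print(p,h,s["width"])
q,g=arc(0);print(row(p,h,[*q,.15],g))
```

```text
[0.3835666  0.25342373 0.20392452] 102.29934067959913 0.00021881901594559929
[np.float64(-3.52), np.float64(1.08), np.float64(1.35), np.float64(0.37)]
```

play_rows:
  motion:
    - [0,0,0,0,0]
    - [0,0,0,0,0]

```text
clock: 0.98
position: [0.3828, 0.2553, 0.2041]
ee_rot: [-0.001, 0.625, 0.78, 0.0]
contact_force: [-0.5, 1.1, -0.1]
width: 0.0
gripper_force: 0.0
```

Run:
```python
from h import *
p,h,s=pose();print(p,h,s["width"],s["contact_force"])
q,g=arc(0);print(row(p,h,[*q,.15],g))
```

```text
[0.38282641 0.25533791 0.20410838] 102.61088820959124 1.148715864987075e-05 [-0.53163341  1.10939113 -0.06720749]
[np.float64(-3.58), np.float64(1.07), np.float64(1.35), np.float64(0.4)]
```

play_rows:
  motion:
    - [-1.5,0.45,0.5,0.2,0]
    - [-2.8,0.85,1.0,0.4,0]
    - [-3.58,1.07,1.35,0.4,0]
    - [-3.58,1.07,1.35,0.4,0]
    - [-3.58,1.07,1.35,0.4,0]

```text
clock: 1.6
position: [0.4557, 0.1266, 0.1504]
ee_rot: [-0.0, 0.651, 0.759, 0.0]
contact_force: [0.4, 0.1, 0.3]
width: -0.0002
gripper_force: 0.0
```

Run:
```python
from h import *
import cv2
from rig import manip
p,h,s=pose();print(p,h,s["width"],s["contact_force"])
q,g=arc(0);print(row(p,h,[*q,.079],g))
a=manip.get_image("side");b=manip.get_image("top")
for n,d in(("s",a),("t",b)):
  print(n,proj(d,[*p]),proj(d,[*q,.085]))
  u,v=proj(d,[*q,.1])[0].astype(int)
  c=cv2.cvtColor(d["img"],cv2.COLOR_RGB2BGR)[v-70:v+70,u-70:u+70]
  for i in range(7):
    k=proj(d,[*arc(.0245*i)[0],.085])[0]-[u-70,v-70]
    cv2.circle(c,tuple(k.astype(int)),0,(0,255,0),-1)
  globals()[n]=cv2.resize(c,(400,400),interpolation=cv2.INTER_NEAREST)
cv2.imwrite("pics/app1.png",np.hstack([globals()["s"],globals()["t"]]))
```

```text
[0.45569533 0.12663877 0.15041532] 98.76192981801773 -0.00016809510846042176 [0.35710615 0.14946611 0.30288919]
[np.float64(-0.04), np.float64(-0.01), np.float64(1.79), np.float64(0.01)]
s [[222.06022282 219.09353855]] [[224.61902531 257.05969952]]
t [[200.04217725 256.67684869]] [[206.62148233 261.87478002]]
```

View pics/app1.png

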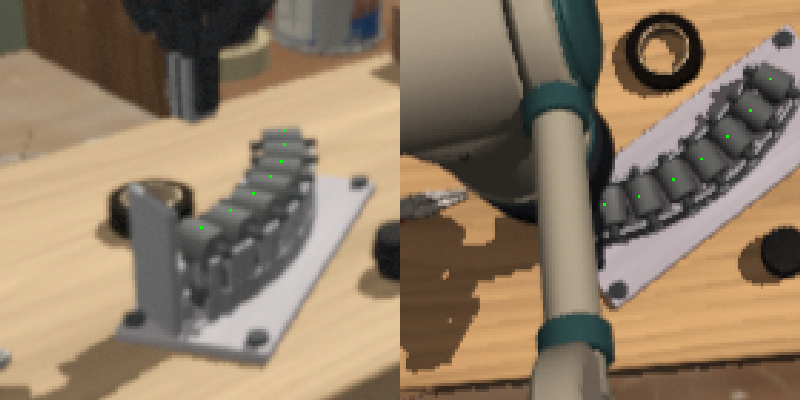

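Both views put the green roller-top marks on the rollers, and the closed fingertip at about (192,118) in the left crop is above roller 1. Next I'll go down.

play_rows:
  motion:
    - [-0.04,-0.01,0.8,0,0]
    - [-0.04,-0.01,1.4,0,0]
    - [-0.04,-0.01,1.56,0,0]
    - [-0.04,-0.01,1.56,0,0]
    - [-0.04,-0.01,1.56,0,0]

```text
clock: 2.33
position: [0.4568, 0.1237, 0.0889]
ee_rot: [0.001, 0.652, 0.759, 0.001]
contact_force: [0.8, 0.1, 0.3]
width: 0.0005
gripper_force: 0.0
```

Run:
```python
from h import *
p,h,s=pose();print(p,h,s["contact_force"])
print(row(p,h,[*arc(0)[0],.079],arc(0)[1]))
```

```text
[0.45682096 0.12367701 0.08889549] 98.66875360459608 [0.79780025 0.14140808 0.34418457]
[np.float64(0.04), np.float64(-0.02), np.float64(0.25), np.float64(0.0)]
```

play_rows:
  motion:
    - [0,0,0.07,0,0]
    - [0,0,0.13,0,0]
    - [0,0,0.18,0,0]
    - [0,0,0.22,0,0]
    - [0,0,0.22,0,0]

```text
clock: 2.95
position: [0.4566, 0.1233, 0.0793]
ee_rot: [0.0, 0.652, 0.758, 0.001]
contact_force: [0.2, 0.4, 5.2]
width: -0.0001
gripper_force: 2.4
```

```bash
cat > avg.py <<'E'
from h import *
from rig import manip
L=[]
for i in range(8):
  p,h,s=pose();L.append([*p,h,*s["contact_force"]]);manip.get_image("wrist")
L=np.array(L);print(L.mean(0).round(4),L.std(0).round(4),s["clock"])
E
python3 avg.py
```

```text
[4.56600e-01 1.23300e-01 7.93000e-02 9.86324e+01 1.02790e+00 2.76500e-01
 4.86670e+00] [0.     0.     0.     0.0022 0.6275 0.2699 0.2091] 3.3
```

Run:
```python
from h import *
p,h,st=pose();p=np.array(p);s=.0017
for c in range(8):
  rows=[]
  for i in range(5):
    s+=.005;q,g=arc(s);rows.append([float(v) for v in row(p,h,[*q,.079],g)])
  print(round(s,4),rows)
  r=rows[-1];t=np.radians(h)
  p=p+.04*np.array([r[0]*np.cos(t)+r[1]*np.sin(t),r[0]*np.sin(t)-r[1]*np.cos(t),-r[2]]);h-=10*r[3]
  print(p.round(4),h.round(1))
```

```text
0.0267 [[-0.12, -0.01, 0.01, -0.23], [-0.25, -0.01, 0.01, -0.39], [-0.37, 0.01, 0.01, -0.56], [-0.49, 0.02, 0.01, -0.73], [-0.62, 0.04, 0.01, -0.9]]
[0.4618 0.099  0.0788] 107.6
0.0517 [[-0.12, -0.0, -0.0, -0.17], [-0.25, 0.0, -0.0, -0.34], [-0.37, 0.01, -0.0, -0.51], [-0.5, 0.03, -0.0, -0.67], [-0.62, 0.04, -0.0, -0.84]]
[0.4709 0.0758 0.0788] 116.0
0.0767 [[-0.13, 0.01, -0.0, -0.17], [-0.25, 0.01, -0.0, -0.34], [-0.38, 0.02, -0.0, -0.51], [-0.5, 0.03, -0.0, -0.68], [-0.62, 0.05, -0.0, -0.85]]
[0.4836 0.0544 0.0788] 124.5
0.1017 [[-0.13, 0.0, -0.0, -0.16], [-0.25, 0.01, -0.0, -0.33], [-0.38, 0.02, -0.0, -0.5], [-0.5, 0.03, -0.0, -0.67], [-0.63, 0.04, -0.0, -0.84]]
[0.4992 0.0346 0.0788] 132.9
0.1267 [[-0.12, 0.01, -0.0, -0.17], [-0.25, 0.01, -0.0, -0.34], [-0.37, 0.02, -0.0, -0.5], [-0.5, 0.03, -0.0, -0.67], [-0.62, 0.05, -0.0, -0.84]]
[0.5175 0.0178 0.0788] 141.3
0.1517 [[-0.12, 0.0, -0.0, -0.17], [-0.25, 0.01, -0.0, -0.34], [-0.37, 0.02, -0.0, -0.51], [-0.5, 0.03, -0.0, -0.67], [-0.62, 0.05, -0.0, -0.68]]
[0.5381 0.0039 0.0788] 148.1
0.1767 [[-0.13, -0.01, -0.0, -0.0], [-0.25, -0.0, -0.0, -0.0], [-0.38, -0.0, -0.0, -0.0], [-0.5, -0.0, -0.0, -0.0], [-0.63, -0.0, -0.0, -0.0]]
[ 0.5595 -0.0095  0.0788] 148.1
0.2017 [[-0.12, -0.0, -0.0, -0.0], [-0.25, -0.0, -0.0, -0.0], [-0.37, -0.0, -0.0, -0.0], [-0.5, -0.0, -0.0, -0.0], [-0.62, -0.0, -0.0, -0.0]]
[ 0.5806 -0.0225  0.0788] 148.1
```

play_rows:
  motion:
    - [-0.12,0,0.01,-0.2,0]
    - [-0.25,0,0.01,-0.4,0]
    - [-0.37,0.01,0.01,-0.56,0]
    - [-0.49,0.02,0.01,-0.73,0]
    - [-0.62,0.04,0.01,-0.9,0]

```text
clock: 3.98
position: [0.4619, 0.099, 0.0789]
ee_rot: [0.0, 0.59, 0.807, 0.001]
contact_force: [2.2, 0.6, 5.4]
width: 0.0002
gripper_force: 2.5
```

```bash
cat > chk.py <<'E'
from h import *
import pickle
from rig import manip
p,h,s=pose();print(p.round(4),round(h,1),s["contact_force"].round(1))
D0=pickle.load(open("d0.pkl","rb"))["side"];d=manip.get_image("side")
# guide shift check: image difference on the guide's plate front half
import cv2
g0,g1=[cv2.cvtColor(x["img"],cv2.COLOR_RGB2GRAY)[262:302,196:285].astype(np.float32) for x in(D0,d)]
print(cv2.phaseCorrelate(g0,g1,cv2.createHanningWindow(g0.shape[::-1],cv2.CV_32F)))
cv2.imwrite(f"pics/s{s['clock']:.2f}.png",cv2.cvtColor(d["img"],cv2.COLOR_RGB2BGR)[200:320,170:310].repeat(4,0).repeat(4,1))
E
python3 chk.py; ls pics
```

```text
[0.4619 0.099  0.0789] 107.7 [2.2 0.6 5.4]
((0.1617634064663207, 0.008167365164290175), 0.8694676457511055)
app1.png
crop0.png
s3.98.png
side0.png
top0.png
```

play_rows:
  motion:
    - [-0.12,0,0,-0.17,0]
    - [-0.25,0,0,-0.34,0]
    - [-0.37,0.01,0,-0.51,0]
    - [-0.5,0.03,0,-0.67,0]
    - [-0.62,0.04,0,-0.84,0]

```text
clock: 4.65
position: [0.4706, 0.0759, 0.0788]
ee_rot: [0.0, 0.529, 0.848, 0.0]
contact_force: [1.6, 1.0, 5.0]
width: 0.0001
gripper_force: 2.5
```

```bash
python3 chk.py; ls -t pics|head -1
```

```text
[0.4706 0.0759 0.0788] 116.1 [1.6 1.  5. ]
((0.03471598155003619, -0.14465364812538084), 0.7263380347357856)
s4.65.png
```

View pics/s4.65.png

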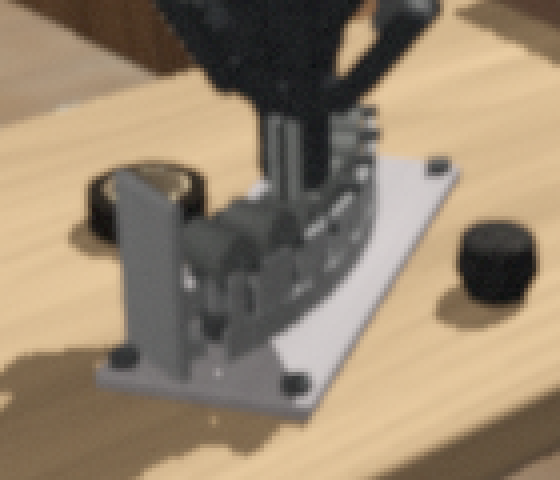

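play_rows:
  motion:
    - [-0.13,0.01,0,-0.17,0]
    - [-0.25,0.01,0,-0.34,0]
    - [-0.38,0.02,0,-0.51,0]
    - [-0.5,0.03,0,-0.68,0]
    - [-0.62,0.05,0,-0.85,0]

```text
clock: 5.32
position: [0.4827, 0.0545, 0.0787]
ee_rot: [-0.0, 0.465, 0.885, 0.0]
contact_force: [0.6, 1.1, 5.6]
width: 0.0002
gripper_force: 2.6
```

play_rows:
  motion:
    - [-0.13,0,0,-0.16,0]
    - [-0.25,0.01,0,-0.33,0]
    - [-0.38,0.02,0,-0.5,0]
    - [-0.5,0.03,0,-0.67,0]
    - [-0.63,0.04,0,-0.84,0]

```text
clock: 5.95
position: [0.4982, 0.0347, 0.0786]
ee_rot: [-0.001, 0.399, 0.917, 0.0]
contact_force: [0.6, 0.2, 4.8]
width: -0.0
gripper_force: 2.6
```

```bash
python3 chk.py; ls -t pics|head -1
```

```text
[0.4982 0.0347 0.0786] 133.0 [0.6 0.2 4.8]
((-0.1246839775729569, 0.4905756385960771), 0.6369795383347405)
s5.95.png
```

The picture shows the fingertip on roller 3 at about (300,185), with rollers 1 and 2 up again behind it and the guide still in place. I'll continue the sweep.

play_rows:
  motion:
    - [-0.12,0.01,0,-0.17,0]
    - [-0.25,0,0,-0.34,0]
    - [-0.37,0.01,0,-0.5,0]
    - [-0.5,0.02,0,-0.67,0]
    - [-0.62,0.04,0,-0.84,0]

```text
clock: 6.62
position: [0.5161, 0.0176, 0.0786]
ee_rot: [-0.001, 0.331, 0.944, 0.0]
contact_force: [-0.0, -0.2, 5.0]
width: -0.0
gripper_force: 2.6
```

play_rows:
  motion:
    - [-0.12,0,0,-0.17,0]
    - [-0.25,0.01,0,-0.34,0]
    - [-0.37,0.02,0,-0.51,0]
    - [-0.5,0.03,0,-0.67,0]
    - [-0.62,0.05,0,-0.68,0]

```text
clock: 7.25
position: [0.5364, 0.0035, 0.0785]
ee_rot: [-0.001, 0.274, 0.962, -0.0]
contact_force: [-1.0, -0.9, 5.3]
width: 0.0
gripper_force: 2.6
```

```bash
python3 chk.py; ls -t pics|head -1
```

```text
[0.5364 0.0035 0.0785] 148.1 [-1.  -0.9  5.3]
((-0.09907839579887678, -0.08459141294561334), 0.8577770935164557)
s7.25.png
```

play_rows:
  motion:
    - [-0.13,0,0,0,0]
    - [-0.25,0,0,0,0]
    - [-0.38,0,0,0,0]
    - [-0.5,0,0,0,0]
    - [-0.63,0,0,0,0]

```text
clock: 7.92
position: [0.5577, -0.0095, 0.0778]
ee_rot: [-0.001, 0.275, 0.962, 0.0]
contact_force: [0.0, 0.4, 0.7]
width: 0.0
gripper_force: 0.0
```

play_rows:
  motion:
    - [-0.13,0,0,0,0]
    - [-0.25,0,0,0,0]
    - [-0.25,0,0,0,0]
    - [-0.35,0,-0.5,0,0]
    - [-0.5,0,-1.3,0,0]

```text
clock: 8.55
position: [0.5744, -0.02, 0.13]
ee_rot: [-0.002, 0.274, 0.962, -0.0]
contact_force: [1.0, -0.4, -0.0]
width: 0.0001
gripper_force: 0.0
```

play_rows:
  motion:
    - [0,0,-1,0,0]
    - [0,0,-2,0,0]
    - [0,0,-2,0,0]
    - [0,0,-2,0,0]

```text
clock: 9.05
position: [0.5749, -0.0201, 0.21]
ee_rot: [-0.001, 0.275, 0.962, 0.0]
contact_force: [-0.7, 0.8, -0.6]
width: 0.0004
gripper_force: 0.0
```

```bash
python3 chk.py; ls -t pics|head -1
```

```text
[ 0.5749 -0.0201  0.21  ] 148.1 [-0.7  0.8 -0.6]
((0.039596656234749616, 0.09710231117592727), 0.8926117648018731)
s9.05.png
```

View pics/s9.05.png

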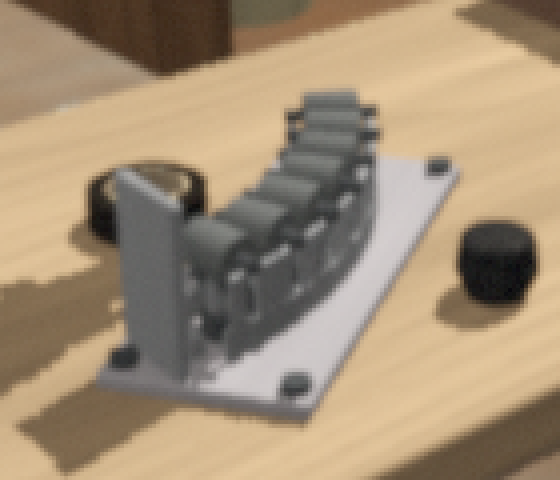

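All seven rollers are up, from (215,240) to (330,100). The guide, tape and knob haven't moved, and the gripper is clear.

```bash
python3 -c "
from rig import manip
print(manip.sign_off())"
```

```text
the job is handed in; nothing more can be done
None
```

I swept all seven rollers in one pass from the stop plate to the open end, pressing them about 6 mm; the camera shows them all up again and the guide, tape and knob unmoved, and the job is handed in at about 9 s.

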